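# Open the double doors of the jam display case

## Robot

A 6-joint arm with a two-finger parallel gripper is mounted at the origin on a cart in front of the work surface, level with it; the furniture and walls round the work are solid. World frame = base frame: x ahead of the robot, y to its left, z up, the work surface at z = 0. Lengths are in mm, angles in rad, forces in N, time in s.
With the tool pointing down it reaches from about 275 to 825 mm from the base axis. Payload 4.9 kg.
Tool frame: the origin (TCP) lies midway between the tips of the shut fingers; the grasp point (between the pads) lies 19 mm behind it (grip_depth is the distance from the TCP to the grasp point, in mm); z points along the fingers, y is the direction in which the jaws open and shut (so a half turn about z gives the same grasp; the last joint's range is limited). The gripper opens to 85 mm and grips with 20 to 120 N. Pads are 22 mm wide; open, the fingers measure 114 mm over their backs; the gripper's body (76 mm by 85 mm) begins 54 mm behind the grasp point. The pads swing forward as they close: fully open they stand 13 mm farther back than shut.
Start: joints at [-1.329, 0.326, -0.193, 1.052, 0, 1.437], TCP at [201.872, -511.631, 231.281] pointing down, gripper open.
Joint ranges: [-2.65, 2.65], [-0.97, 1.79], [-1.3, 1.35], [-1.93, 2.1], [-1.47, 1.37], [-3.14, 3.14]. Speed limits (rad/s): [2.57, 2.57, 3.14, 3.14, 3.14, 3.14].

## Interface

Orientations are given as a 3x3 rotation matrix whose columns are the frame's x, y, z axes.
In Python, from workcell import * gives the robot as it stands.
- The arm moves only by the shell command python3 -m inch 'ROWS' [OPENING]. ROWS is JSON, a list of rows, each a list of 2 entries, a list of its own where there are three numbers: the shift along the tool's x, y, z in m, then the turn about the tool's z in degrees. A call has exactly 8 rows; each row shifts and turns the commanded pose from where the row before left it, along the tool's axes as they then stand; what a row does not reach is not made up. A row lasts 1/12 s, in which the tool goes at most 41.7 mm and 7.16 degrees, less where a joint would pass 70% of its speed; a pose out of reach is approached as far as the arm can. A call is refused whole if a number of a shift passes 0.0417 or a number of a turn 7.16, either way. A call with a gripper value outside its range is refused whole. OPENING is the opening in per cent of the stroke, from 0 (shut) to 100 (fully open), set as the call begins (- or left out, the last holds). The fingers move at their own pace and stop on an object; the grip force is fixed at half the most. Time passes only in rows, so rows that do not move let the fingers close, or fill a call up. It gives the time, the measured TCP pose, the force and the opening at its end, in the units of the state.
- read_state(): the state, without advancing time (a new reading comes with each control period).
- capture(name): name is "scene" or "top" or "wrist"; returns (picture, depth): 480x640x3 uint8, red, green, blue; 480x640 float32, mm along the optical axis (not along the pixel's ray), 0 where there is no reading.
- camera_model(name): a dict with "camera_matrix" (3x3 intrinsics, pixels), "R" (3x3) and "t" (3): a world point X has camera coordinates R X + t; the wrist camera has in their place "T_tool_cam" (4x4, takes a point from camera to tool coordinates, whose origin is the TCP and whose axes are the flange's). Camera axes: x right, y down, z forward; pixel columns grow to the right and rows downward; lengths in mm; the calibration is good to about 2 mm. A picture is of the moment at which its call begins: read the wrist's pose just before it. camera_model takes no time and is no camera call.
- job_done(): hands the job in, once; it reports no verdict.
The state is a dict: "clock": time; "joints": joint angles; "qvel": joint speeds; "joint_torque": joint torques, N m; "tcp_pos": TCP position; "orientation": TCP orientation; "wrist_force": force on the tool from outside, world axes, zero at the start; "moment": the same for the moment, N m; "grip_width": finger opening in mm.
Only numpy, scipy, OpenCV 4.12 (cv2) and the standard library are available. Lean on these libraries where they do the work, as an engineer would, in place of code of your own. Each camera call takes 0.05 s, during which the arm holds its last target.

## Task

Open both glass doors of the small white display case so it can be refilled. Start with the left door, whose brass strip laps over the edge of the right one and whose roller catch lets go with a firm pull; once it stands open, pull the right door open too. Leave both doors standing open at about a right angle and never force the right door against the strip.

Things in the scene. Friction and masses are not known exactly. Their poses are not given: they have to be found in the camera images.
- case: White display case, fixed: 340 mm wide, 180 deep, 150 high, two glass doors towards the robot, turned up to 0.15 rad. Origin: centre of its underside; x to its back, y to its left, z up. A roller catch on the roof, 20 mm left of the middle, stands up to 172 mm. The doors hang in front of the carcass, hinged at its left and right front corners (x = -90 mm, y = +170 and -170 mm).
- lap_leaf (a joint): Left door, hinged at its left edge: 0 rad shut, grows as it swings out towards the robot, stop at 1.9. A brass strip down its free edge laps 15 mm over the front of the right door. The roof catch holds it shut until its pull is drawn with about 5 to 10 N; then it moves easily and stays where it is left.
- lap_leaf_pull (a point): Left door's pull: upright steel post, 12 mm diameter, axis 40 mm in front of the door. Point on the axis, 130 mm above the counter; post top at 150 mm, clear of its stem down to 92 mm. Shut, the two pulls are 100 mm apart. Axes turn with the door: shut, x into the case, y to its left, z up; opening turns them clockwise from above. Hinge axis (vertical) at x = +56, y = +120 mm from here.
- plain_leaf (a joint): Right door, hinged at its right edge: 0 rad shut, grows as it swings out towards the robot, stop at 1.9. No catch of its own, but while the left door is shut the brass strip lies 1.5 mm in front of its free edge and blocks it. It moves easily and stays where it is left.
- plain_leaf_pull (a point): Right door's pull, a post like the left one: 12 mm diameter, point on its axis 130 mm above the counter, top at 150 mm, clear down to 92 mm, axis 40 mm in front of the door. Axes turn with the door: shut, x into the case, y to its left, z up; opening turns them anticlockwise from above. Hinge axis (vertical) at x = +56, y = -120 mm from here.

How it is judged (in metres and radians):
On the way, in this order (a step that is already met when the one before it is completed fails the run):
1. the left door is open to about a right angle while the right door is still shut (value of joint lap_leaf above 1.2 rad and value of joint plain_leaf below 0.15 rad), for 0.2 s.
2. the right door is open to about a right angle as well (value of joint each of plain_leaf, lap_leaf above 1.2 rad), for 0.2 s.
At the end, for the whole second after the job is handed in: Both doors stand open by at least 1.2 rad (69 degrees), up to their stops at 1.9 rad, and are at rest (all of step 2 and velocity of joint lap_leaf between -0.05 and 0.05 rad/s and velocity of joint plain_leaf between -0.05 and 0.05 rad/s); the robot touches nothing.
It fails at once if the right door is forced out against the strip before the left door is open (value of joint plain_leaf above 0.1 rad and value of joint lap_leaf below 0.5 rad).
It also fails if it takes over 62 s, if anything falls off the work surface, if the arm or the gripper's body presses on something with over 40 N, if the wrist force passes 120 N, or if a joint passes its speed limit or range.

## Working session

There is one attempt and no reset: what is moved stays moved. The work goes in short steps, Python scripts to look and compute and a shell command to move; the robot and the scene stay as the last step left them, time stands still between calls to the robot, and variables do not carry over. Pictures are saved under pics/ and viewed, and the job is handed in when it is done.

```bash
mkdir -p pics; ls; python3 - <<'E'
from workcell import *
import cv2,numpy as np
s=read_state()
for k,v in s.items(): print(k,np.round(v,3).tolist())
for n in("scene","top"):
    p,d=capture(n); cv2.imwrite(f"pics/{n}0.png",p[:,:,::-1]); np.save(f"pics/{n}0.npy",d)
    m=camera_model(n); print(n,{k:np.round(v,3).tolist() for k,v in m.items()})
E
```

```text
pics
clock 0.0
joints [-1.329, 0.327, -0.194, 1.052, -0.0, 1.437]
qvel [0.0, 0.0, 0.0, 0.0, -0.001, -0.0]
joint_torque [-0.0, -44.34, 26.244, 0.016, 0.0, -0.0]
tcp_pos [201.73, -511.014, 230.474]
orientation [[0.93, 0.367, -0.0], [0.367, -0.93, 0.002], [0.0, -0.002, -1.0]]
wrist_force [0.741, -0.349, -0.048]
moment [-0.001, 0.003, 0.005]
grip_width 85.401
scene {'camera_matrix': [[533.426, 0.0, 324.464], [0.0, 533.426, 237.823], [0.0, 0.0, 1.0]], 'R': [[-0.462, 0.887, -0.019], [0.532, 0.259, -0.806], [-0.71, -0.383, -0.591]], 't': [330.264, -271.049, 1398.236]}
top {'camera_matrix': [[512.334, 0.0, 321.017], [0.0, 512.334, 242.388], [0.0, 0.0, 1.0]], 'R': [[-0.315, -0.949, 0.009], [-0.763, 0.248, -0.597], [0.564, -0.195, -0.802]], 't': [193.175, 557.185, 560.303]}
```

View pics/scene0.png

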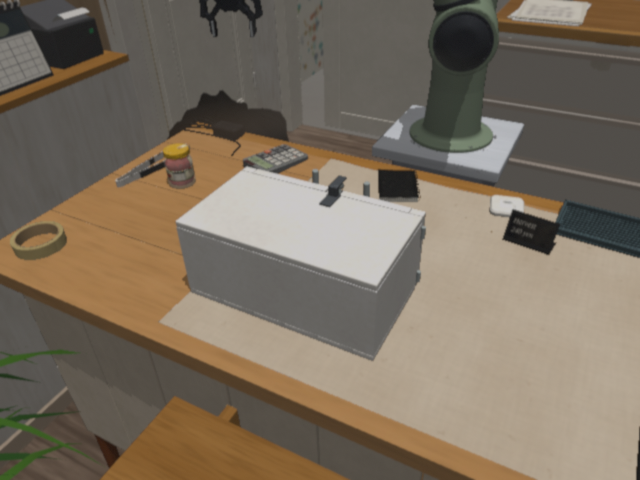

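View pics/top0.png

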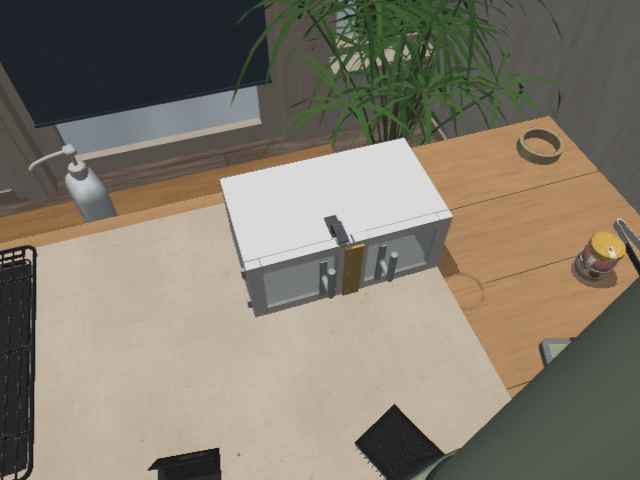

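The top view shows the case with the left pull at about (328,280), the right pull at (385,265), the brass strip at (353,268) and the catch at (338,230). I'll enlarge it.

```bash
python3 - <<'E'
import cv2
p=cv2.imread("pics/top0.png"); c=p[210:320,230:460]
cv2.imwrite("pics/crop0.png",cv2.resize(c[20:,60:200],None,fx=5.6,fy=5.6,interpolation=cv2.INTER_CUBIC))
p=cv2.imread("pics/scene0.png")
cv2.imwrite("pics/crop1.png",cv2.resize(p[150:250,290:440],None,fx=5,fy=5,interpolation=cv2.INTER_CUBIC))
E
```

```text
(no output)
```

View pics/crop0.png

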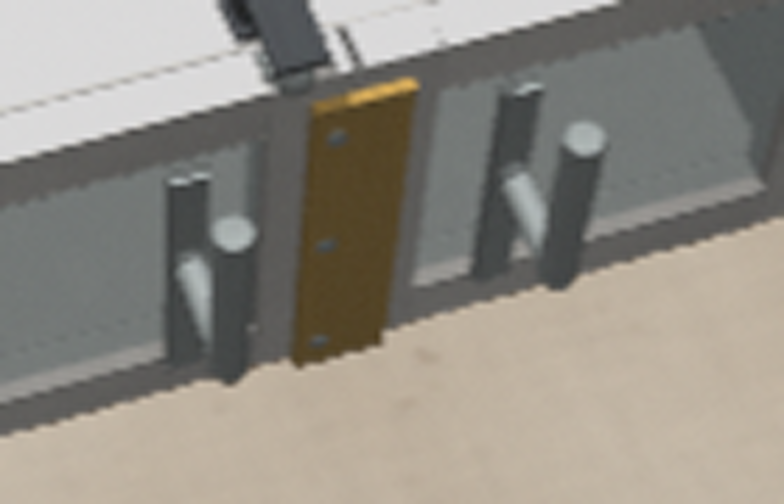

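View pics/crop1.png

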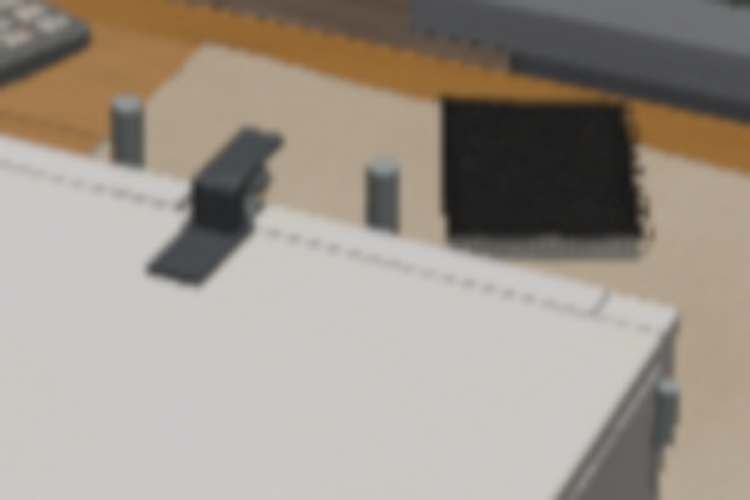

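```bash
cat > h.py <<'E'
from workcell import *
import cv2,numpy as np
def ray(n,u,v,z):
    m=camera_model(n);K,R,t=[np.array(m[k]) for k in("camera_matrix","R","t")]
    d=R.T@np.linalg.solve(K,[u,v,1.]);c=-R.T@t
    return c+d*(z-c[2])/d[2]
def dep(n,u,v,D):
    m=camera_model(n);K,R,t=[np.array(m[k]) for k in("camera_matrix","R","t")]
    return R.T@(np.linalg.solve(K,[u,v,1.])*D-t)
E
python3 - <<'E'
from h import *
np.set_printoptions(precision=1,suppress=True)
f=lambda x,y:((x+.5)/5.6-.5+290,(y+.5)/5.6-.5+230)
g=lambda x,y:((x+.5)/5-.5+290,(y+.5)/5-.5+150)
L=ray("top",*f(235,233),150);R=ray("top",*f(584,137),150)
print(L,R,np.linalg.norm(L-R))
L2=ray("scene",*g(383,165),150);R2=ray("scene",*g(127,103),150)
print(L2,R2,np.linalg.norm(L2-R2))
for A,B in((L,R),(L2,R2)):
    y=(A-B)/np.linalg.norm(A-B);print("yaw",np.arctan2(-y[0],y[1]))
# stereo
def tri(a,b):
    P=[]
    for n in("top","scene"):
        m=camera_model(n);P.append(np.array(m["camera_matrix"])@np.c_[np.array(m["R"]),np.array(m["t"])])
    X=cv2.triangulatePoints(P[0],P[1],np.array(a,float),np.array(b,float));return (X[:3]/X[3]).ravel()
print(tri(f(235,233),g(383,165)),tri(f(584,137),g(127,103)))
for uv in((222,178),(407,140),(451,215),(247,262)): print(uv,ray("top",*uv,150))
for uv in((180,219),(425,212),(248,170),(377,279)): print(uv,ray("scene",*uv,150))
E
```

```text
[558.3   3.  150. ] [558.4 -96.7 150. ] 99.66487933731788
[558.7   2.4 150. ] [558.3 -97.3 150. ] 99.70883820046313
yaw 0.0009497347079394592
yaw -0.0039230230719165095
[558.5   2.7 149.8] [558.5 -96.9 150.1]
(222, 178) [793.6 117.3 150. ]
(407, 140) [ 784.  -219.3  150. ]
(451, 215) [ 600.8 -214.2  150. ]
(247, 262) [612.8 117.4 150. ]
(180, 219) [ 786.5 -213.7  150. ]
(425, 212) [601.8 122.1 150. ]
(248, 170) [ 609.5 -206.1  150. ]
(377, 279) [783.  117.6 150. ]
```

Both cameras agree: left pull at (558.5, 2.7), right pull at (558.5, −97), spaced 99.7 mm against 100 given, height 150, yaw about 0. I'll turn the tool to yaw 180° so the jaws lie along world y, which leaves joint 6 room for both door swings.

```bash
for i in 1 2 3; do python3 -m inch '[[[0,0,0],-6.6],[[0,0,0],-6.6],[[0,0,0],-6.6],[[0,0,0],-6.6],[[0,0,0],-6.6],[[0,0,0],-6.6],[[0,0,0],-6.6],[[0,0,0],-6.6]]' 100; done
python3 -c "
from h import *
s=read_state();print(np.round(s['joints'],3),np.round(s['tcp_pos'],1),np.round(s['orientation'],3).tolist())"
```

```text
clock: 0.77
tcp_pos: [201.8, -511.3, 230.8]
orientation: [[0.265, 0.964, -0.0], [0.964, -0.265, 0.001], [0.001, -0.001, -1.0]]
wrist_force: [-1.2, -0.4, 0.1]
grip_width: 85.7
clock: 1.43
tcp_pos: [201.8, -511.2, 230.8]
orientation: [[-0.608, 0.794, -0.0], [0.794, 0.608, 0.001], [0.001, 0.0, -1.0]]
wrist_force: [-0.2, -0.3, -0.7]
grip_width: 85.1
clock: 2.1
tcp_pos: [201.8, -511.2, 230.8]
orientation: [[-1.0, -0.005, -0.0], [-0.005, 1.0, 0.001], [0.0, 0.001, -1.0]]
wrist_force: [-0.2, -0.1, -0.8]
grip_width: 85.5
[-1.329  0.327 -0.193  1.052  0.    -1.334] [ 201.8 -511.2  230.8] [[-1.0, -0.005, -0.0], [-0.005, 1.0, 0.001], [0.0, 0.001, -1.0]]
```

```bash
for i in 1 2 3; do python3 -m inch '[[[-0.0149,0.0214,0],0],[[-0.0149,0.0214,0],0],[[-0.0149,0.0214,0],0],[[-0.0149,0.0214,0],0],[[-0.0149,0.0214,0],0],[[-0.0149,0.0214,0],0],[[-0.0149,0.0214,0],0],[[-0.0149,0.0214,0],0]]' 100; done
python3 - <<'E'
from h import *
s=read_state();print(np.round(s['joints'],3),np.round(s['tcp_pos'],1),np.round(s['orientation'],4).tolist())
p,d=capture("wrist");cv2.imwrite("pics/w1.png",p[:,:,::-1]);np.save("pics/w1.npy",d)
p,d=capture("top");cv2.imwrite("pics/t1.png",p[:,:,::-1])
E
```

```text
clock: 2.77
tcp_pos: [321.6, -339.2, 231.0]
orientation: [[-1.0, 0.001, -0.0], [0.001, 1.0, 0.001], [0.0, 0.001, -1.0]]
wrist_force: [0.9, -0.8, 0.1]
grip_width: 85.4
clock: 3.43
tcp_pos: [441.0, -168.2, 231.0]
orientation: [[-1.0, 0.001, -0.001], [0.001, 1.0, 0.0], [0.001, 0.0, -1.0]]
wrist_force: [0.2, -0.9, 0.1]
grip_width: 85.3
clock: 4.1
tcp_pos: [560.4, 2.8, 230.8]
orientation: [[-1.0, 0.001, -0.001], [0.001, 1.0, 0.0], [0.001, 0.0, -1.0]]
wrist_force: [0.6, -1.0, -0.4]
grip_width: 85.7
[-0.127  0.346 -0.165  1.061 -0.    -0.126] [560.4   2.8 230.8] [[-1.0, 0.001, -0.0009], [0.001, 1.0, 0.0001], [0.0009, 0.0001, -1.0]]
```

View pics/w1.png

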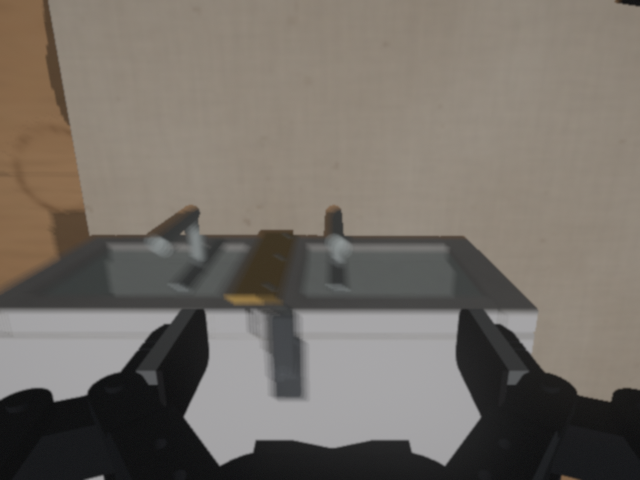

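The wrist picture shows the left pull's top at (341,249), the right pull's top at (158,244), with the catch and strip between them at (287,350) and (262,268). I'll check these against the other cameras.

```bash
python3 - <<'E'
from h import *
s=read_state();m=camera_model("wrist");T=np.array(m["T_tool_cam"]);K=np.array(m["camera_matrix"])
R=np.array(s['orientation']);p=np.array(s['tcp_pos'])
for u,v in((341,249),(158,244)):
    c=R@T[:3,3]+p;d=R@T[:3,:3]@np.linalg.solve(K,[u,v,1.]);print(np.round(c+d*(150-c[2])/d[2],1))
E
```

```text
[563.9   9.6 150. ]
[561.2 -91.4 150. ]
```

```bash
python3 - <<'E'
from h import *
s=read_state();print(np.round(s['tcp_pos'],1))
p,d=capture("wrist");cv2.imwrite("pics/w2.png",cv2.resize(p[190:390,120:390,::-1],None,fx=2.9,fy=2.9,interpolation=cv2.INTER_CUBIC))
E
```

```text
[561.4   4.2 230.7]
```

View pics/w2.png

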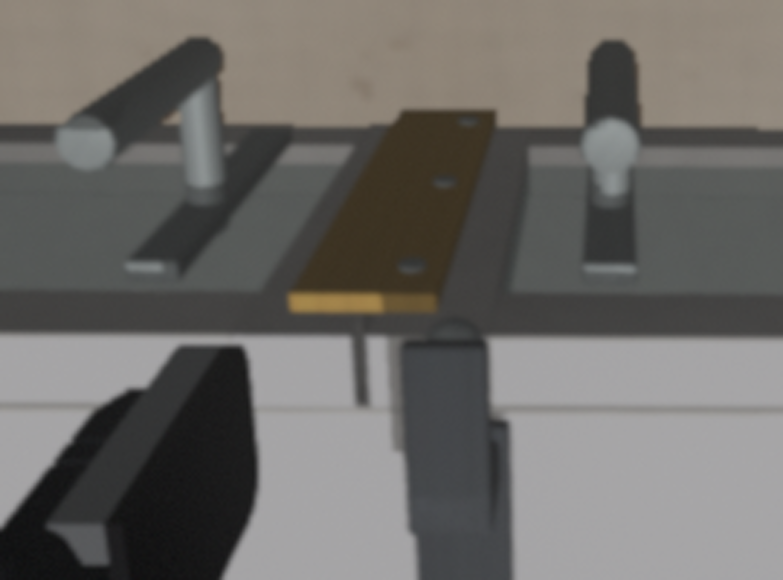

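```bash
python3 - <<'E'
from h import *
s=read_state();print(np.round(s['tcp_pos'],1));m=camera_model("wrist");T=np.array(m["T_tool_cam"]);K=np.array(m["camera_matrix"])
R=np.array(s['orientation']);p=np.array(s['tcp_pos'])
for u,v in((330.2,240.),(149.4,239.4)):
    c=R@T[:3,3]+p;d=R@T[:3,:3]@np.linalg.solve(K,[u,v,1.]);print(np.round(c+d*(150-c[2])/d[2],1))
E
```

```text
[560.3   2.8 230.6]
[557.5   2.1 150. ]
[557.2 -97.3 150. ]
```

The still picture gives (557.5, 2.1) and (557.2, −97.3), so all three cameras agree. I'll descend 120 mm and grip.

```bash
python3 -m inch '[[[0.002,0,0.015],0],[[0,0,0.015],0],[[0,0,0.015],0],[[0,0,0.015],0],[[0,0,0.015],0],[[0,0,0.015],0],[[0,0,0.015],0],[[0,0,0.015],0]]' 100
python3 -m inch '[[[0,0,0],0],[[0,0,0],0],[[0,0,0],0],[[0,0,0],0],[[0,0,0],0],[[0,0,0],0],[[0,0,0],0],[[0,0,0],0]]' 0
python3 - <<'E'
from h import *
s=read_state();print(np.round(s['tcp_pos'],1),s['grip_width'],s['wrist_force'])
p,d=capture("top");cv2.imwrite("pics/t2.png",p[:,:,::-1])
E
```

```text
clock: 4.92
tcp_pos: [557.1, 0.4, 110.5]
orientation: [[-1.0, 0.003, -0.001], [0.003, 1.0, -0.0], [0.001, -0.0, -1.0]]
wrist_force: [0.1, 1.1, -0.2]
grip_width: 85.4
clock: 5.58
tcp_pos: [558.7, 3.6, 112.3]
orientation: [[-1.0, -0.0, 0.002], [-0.0, 1.0, 0.004], [-0.002, 0.004, -1.0]]
wrist_force: [0.2, 6.2, 3.8]
grip_width: 10.5
[558.7   3.6 112.3] 10.535686720687352 [0.16078296 6.21905477 3.8222299 ]
```

View pics/t2.png

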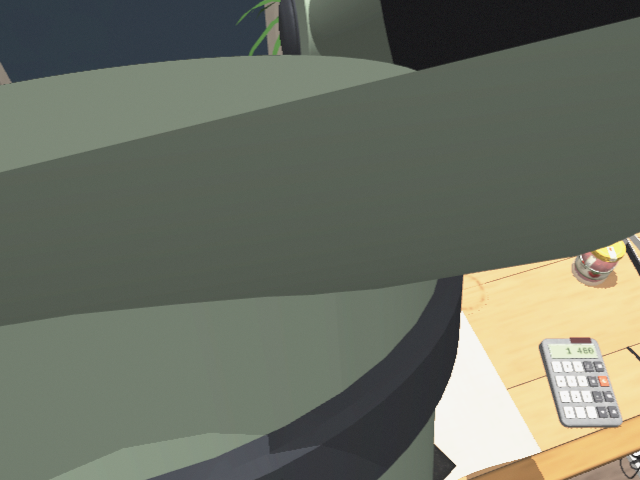

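```bash
python3 -m inch '[[[0.0042,0.0020,0],2],[[0.0042,0.0020,0],2],[[0.0042,0.0020,0],2],[[0.0041,0.0020,0],2],[[0.0042,0.0020,0],2],[[0.0041,0.0020,0],2],[[0.0042,0.0021,0],2],[[0.0041,0.0021,0],2]]' 0
python3 - <<'E'
from h import *
s=read_state();print(np.round(s['tcp_pos'],1),s['grip_width'],s['wrist_force'],s['moment'])
p,d=capture("scene");cv2.imwrite("pics/s3.png",p[:,:,::-1])
E
```

```text
clock: 6.3
tcp_pos: [528.9, 23.0, 112.4]
orientation: [[-0.961, 0.277, 0.004], [0.277, 0.961, 0.003], [-0.003, 0.004, -1.0]]
wrist_force: [3.2, 4.1, -0.1]
grip_width: 10.7
[528.9  23.  112.4] 10.738137750421041 [ 3.21175009  4.14805525 -0.07955641] [ 0.69561614 -0.56552916  0.15077394]
```

View pics/s3.png

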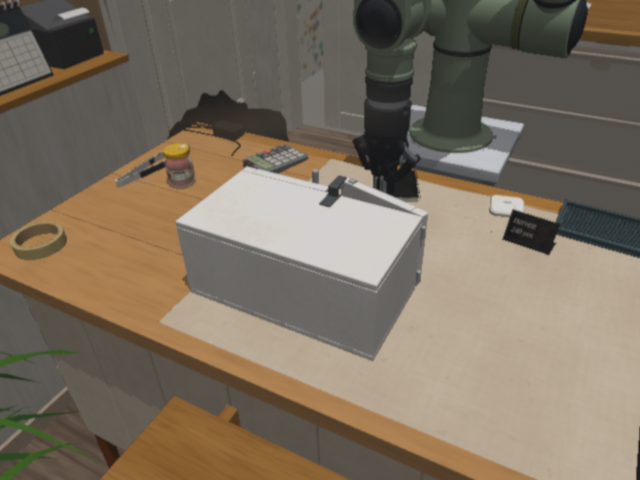

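The left door is swinging out: its top edge runs from (425,215) to (352,181), and the right pull at (316,176) has not moved. Continuing the arc.

```bash
for i in 1 2; do python3 -m inch '[[[0.0082,0.0042,0],4],[[0.0082,0.0042,0],4],[[0.0082,0.0042,0],4],[[0.0082,0.0042,0],4],[[0.0083,0.0042,0],4],[[0.0082,0.0042,0],4],[[0.0082,0.0042,0],4],[[0.0083,0.0042,0],4]]' 0; done
python3 -m inch '[[[0.0042,0.0020,0],2],[[0.0042,0.0020,0],2],[[0.0021,0.0010,0],1],[[0.0021,0.0010,0],1],[[0.0021,0.0010,0],1],[[0.0021,0.0010,0],1],[[0,0,0],0],[[0,0,0],0]]' 0
python3 - <<'E'
from h import *
s=read_state();print(np.round(s['tcp_pos'],1),np.round(s['joints'],2),s['grip_width'],s['wrist_force'],s['moment'])
p,d=capture("scene");cv2.imwrite("pics/s4.png",p[:,:,::-1])
E
```

```text
clock: 7.02
tcp_pos: [489.0, 83.7, 112.4]
orientation: [[-0.666, 0.746, 0.004], [0.746, 0.666, 0.001], [-0.002, 0.003, -1.0]]
wrist_force: [2.9, 3.0, 0.7]
grip_width: 10.2
clock: 7.68
tcp_pos: [487.2, 156.7, 112.4]
orientation: [[-0.17, 0.985, 0.002], [0.985, 0.17, 0.0], [0.0, 0.002, -1.0]]
wrist_force: [-0.7, 1.1, 3.6]
grip_width: 10.7
clock: 8.35
tcp_pos: [493.0, 174.2, 112.3]
orientation: [[-0.035, 0.999, 0.002], [0.999, 0.035, 0.001], [0.001, 0.002, -1.0]]
wrist_force: [-1.7, 1.9, 6.0]
grip_width: 10.3
[493.  174.2 112.3] [ 0.2   0.39 -0.43  0.75  0.    1.73] 10.277242344765732 [-1.66483133  1.85577166  6.039792  ] [0.29383936 0.29757402 0.12376812]
```

View pics/s4.png

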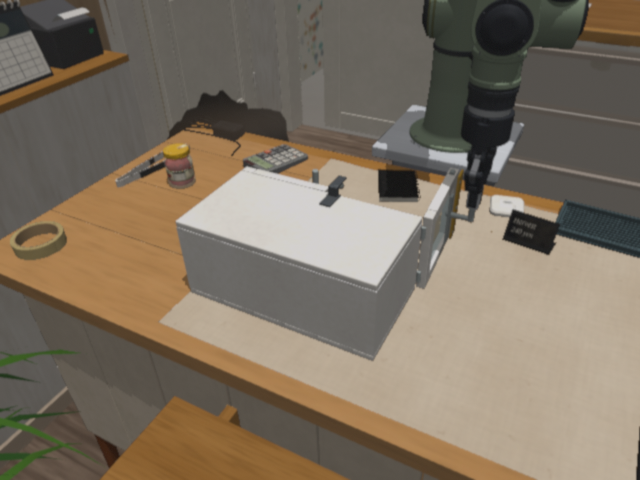

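The left door stands open at about 88° (leaf from (425,280) to (453,170)). Release and lift.

```bash
python3 -m inch '[[[0,0,0],0],[[0,0,0],0],[[0,0,0],0],[[0,0,0],0],[[0,0,0],0],[[0,0,0],0],[[0,0,0],0],[[0,0,0],0]]' 100
python3 -m inch '[[[0,0,-0.015],0],[[0,0,-0.015],0],[[0,0,-0.015],0],[[0,0,-0.015],0],[[0,0,-0.015],0],[[0,0,-0.015],0],[[0,0,-0.015],0],[[0,0,-0.015],0]]' 100
for i in 1 2; do python3 -m inch '[[[0,0,0],-5.5],[[0,0,0],-5.5],[[0,0,0],-5.5],[[0,0,0],-5.5],[[0,0,0],-5.5],[[0,0,0],-5.5],[[0,0,0],-5.5],[[0,0,0],-5.5]]' 100; done
```

```text
clock: 9.07
tcp_pos: [492.5, 173.4, 111.2]
orientation: [[-0.034, 0.999, -0.0], [0.999, 0.034, -0.0], [-0.0, -0.0, -1.0]]
wrist_force: [-0.5, 0.3, 0.4]
grip_width: 85.7
clock: 9.73
tcp_pos: [492.3, 173.4, 232.0]
orientation: [[-0.034, 0.999, -0.0], [0.999, 0.034, -0.0], [-0.0, -0.0, -1.0]]
wrist_force: [0.3, -0.3, -0.0]
grip_width: 85.5
clock: 10.4
tcp_pos: [492.4, 173.4, 231.2]
orientation: [[-0.722, 0.692, -0.0], [0.692, 0.722, -0.0], [0.0, -0.0, -1.0]]
wrist_force: [-0.1, 1.0, -0.3]
grip_width: 85.2
clock: 11.07
tcp_pos: [492.4, 173.4, 231.2]
orientation: [[-1.0, -0.004, -0.0], [-0.004, 1.0, -0.0], [0.0, -0.0, -1.0]]
wrist_force: [-0.5, -1.0, 0.2]
grip_width: 85.6
```

```bash
for i in 1 2; do python3 -m inch '[[[-0.0041,-0.0169,0],0],[[-0.0041,-0.0169,0],0],[[-0.0041,-0.0169,0],0],[[-0.0041,-0.0169,0],0],[[-0.0041,-0.0169,0],0],[[-0.0041,-0.0169,0],0],[[-0.0041,-0.0169,0],0],[[-0.0041,-0.0169,0],0]]' 100; done
python3 - <<'E'
from h import *
capture("scene");capture("scene");s=read_state();print(np.round(s['tcp_pos'],1),np.round(s['joints'],2))
p,d=capture("wrist");cv2.imwrite("pics/w5.png",p[:,:,::-1])
p,d=capture("scene");cv2.imwrite("pics/s5.png",p[:,:,::-1])
E
```

```text
clock: 11.73
tcp_pos: [525.1, 37.3, 231.3]
orientation: [[-1.0, 0.001, -0.0], [0.001, 1.0, -0.0], [0.0, -0.0, -1.0]]
wrist_force: [-0.2, 0.5, 0.1]
grip_width: 85.1
clock: 12.4
tcp_pos: [557.8, -97.9, 231.2]
orientation: [[-1.0, 0.001, -0.0], [0.001, 1.0, -0.0], [0.0, -0.0, -1.0]]
wrist_force: [0.5, 0.8, 0.4]
grip_width: 85.2
[558.3 -99.2 231.1] [-0.31  0.36 -0.15  1.06 -0.   -0.3 ]
```

View pics/w5.png

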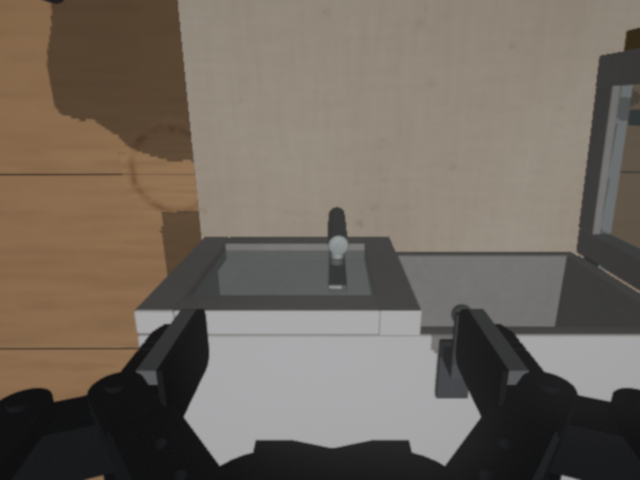

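View pics/s5.png

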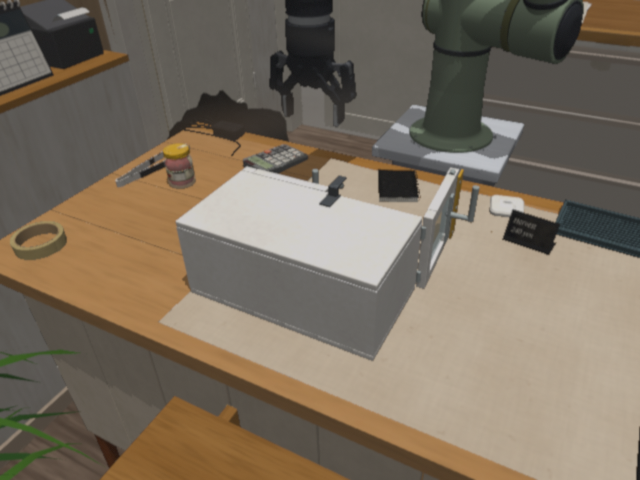

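The wrist picture shows the right door still shut, with its pull's top at (339,245), and the left door standing open at the right edge. Descend, grip and open with the mirrored arc.

```bash
python3 -m inch '[[[0,0.002,0.015],0],[[0,0,0.015],0],[[0,0,0.015],0],[[0,0,0.015],0],[[0,0,0.015],0],[[0,0,0.015],0],[[0,0,0.015],0],[[0,0,0.015],0]]' 100
python3 -m inch '[[[0,0,0],0],[[0,0,0],0],[[0,0,0],0],[[0,0,0],0],[[0,0,0],0],[[0,0,0],0],[[0,0,0],0],[[0,0,0],0]]' 0
python3 -m inch '[[[0.0042,-0.0020,0],-2],[[0.0042,-0.0020,0],-2],[[0.0042,-0.0020,0],-2],[[0.0041,-0.0020,0],-2],[[0.0042,-0.0020,0],-2],[[0.0041,-0.0020,0],-2],[[0.0042,-0.0021,0],-2],[[0.0041,-0.0021,0],-2]]' 0
python3 - <<'E'
from h import *
p,d=capture("scene");cv2.imwrite("pics/s6.png",p[:,:,::-1])
E
```

```text
clock: 13.27
tcp_pos: [557.4, -93.7, 110.7]
orientation: [[-1.0, -0.0, -0.0], [-0.0, 1.0, 0.0], [0.0, 0.0, -1.0]]
wrist_force: [-0.1, 0.4, -0.0]
grip_width: 85.4
clock: 13.93
tcp_pos: [558.3, -96.3, 112.3]
orientation: [[-1.0, 0.002, 0.001], [0.002, 1.0, -0.003], [-0.001, -0.003, -1.0]]
wrist_force: [-1.7, -4.3, 5.4]
grip_width: 10.3
clock: 14.6
tcp_pos: [528.1, -115.7, 112.3]
orientation: [[-0.961, -0.276, 0.003], [-0.276, 0.961, -0.001], [-0.003, -0.002, -1.0]]
wrist_force: [1.3, -1.6, 3.9]
grip_width: 10.1
```

View pics/s6.png

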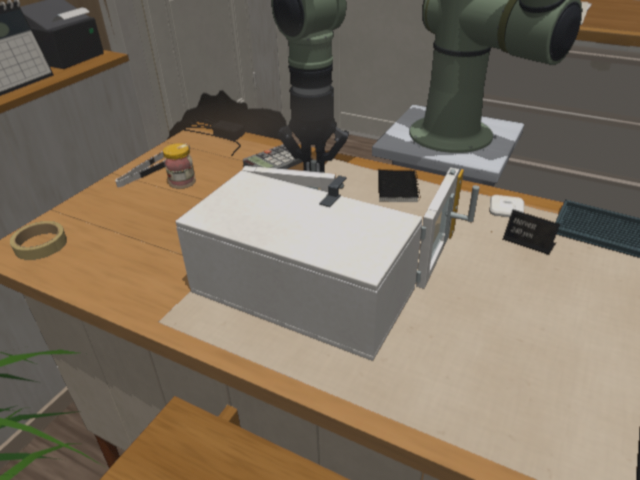

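The right door has started to open: its top edge lifts away from the case between (250,170) and (335,180). Continuing.

```bash
for i in 1 2; do python3 -m inch '[[[0.0082,-0.0042,0],-4],[[0.0082,-0.0042,0],-4],[[0.0082,-0.0042,0],-4],[[0.0082,-0.0042,0],-4],[[0.0083,-0.0042,0],-4],[[0.0082,-0.0042,0],-4],[[0.0082,-0.0042,0],-4],[[0.0083,-0.0042,0],-4]]' 0; done
python3 -m inch '[[[0.0042,-0.0020,0],-2],[[0.0042,-0.0020,0],-2],[[0.0021,-0.0010,0],-1],[[0.0021,-0.0010,0],-1],[[0.0021,-0.0010,0],-1],[[0.0021,-0.0010,0],-1],[[0,0,0],0],[[0,0,0],0]]' 0
python3 -m inch '[[[0,0,0],0],[[0,0,0],0],[[0,0,0],0],[[0,0,0],0],[[0,0,0],0],[[0,0,0],0],[[0,0,0],0],[[0,0,0],0]]' 100
python3 -m inch '[[[0,0,-0.015],0],[[0,0,-0.015],0],[[0,0,-0.015],0],[[0,0,-0.015],0],[[0,0,-0.015],0],[[0,0,-0.015],0],[[0,0,-0.015],0],[[0,0,-0.015],0]]' 100
python3 - <<'E'
from h import *
p,d=capture("scene");cv2.imwrite("pics/s7.png",p[:,:,::-1])
p,d=capture("top");cv2.imwrite("pics/t7.png",p[:,:,::-1])
E
```

```text
clock: 15.32
tcp_pos: [487.8, -176.3, 112.3]
orientation: [[-0.668, -0.744, 0.002], [-0.744, 0.668, 0.0], [-0.002, -0.001, -1.0]]
wrist_force: [0.2, -0.1, 7.2]
grip_width: 10.7
clock: 15.98
tcp_pos: [485.7, -249.6, 112.3]
orientation: [[-0.172, -0.985, 0.0], [-0.985, 0.172, -0.0], [0.0, -0.0, -1.0]]
wrist_force: [-2.3, -0.4, 8.0]
grip_width: 11.1
clock: 16.65
tcp_pos: [491.7, -267.5, 112.3]
orientation: [[-0.038, -0.999, 0.0], [-0.999, 0.038, -0.001], [0.001, -0.0, -1.0]]
wrist_force: [-3.0, -2.7, 8.1]
grip_width: 10.3
clock: 17.32
tcp_pos: [491.7, -266.7, 111.2]
orientation: [[-0.036, -0.999, -0.0], [-0.999, 0.036, 0.0], [-0.0, 0.0, -1.0]]
wrist_force: [-0.2, 0.2, 0.5]
grip_width: 85.4
clock: 17.98
tcp_pos: [491.6, -266.7, 232.0]
orientation: [[-0.036, -0.999, 0.0], [-0.999, 0.036, 0.0], [-0.0, -0.0, -1.0]]
wrist_force: [0.1, -0.3, 0.4]
grip_width: 85.7
```

View pics/s7.png

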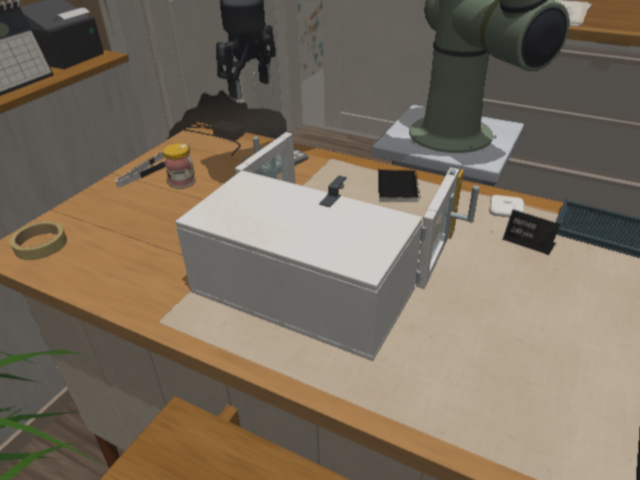

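View pics/t7.png

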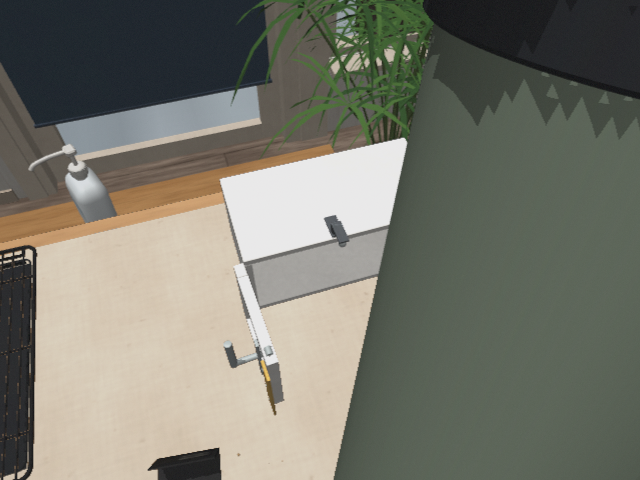

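Both doors stand open in the scene view, with the left pull's top at (475,188) and the right pull's top at (256,141). I'll check their angles, then hand in.

```bash
python3 -m inch '[[[0,0,-0.005],0],[[0,0,-0.005],0],[[0,0,0],0],[[0,0,0],0],[[0,0,0],0],[[0,0,0],0],[[0,0,0],0],[[0,0,0],0]]' 100
python3 - <<'E'
from h import *
for uv,h,a0,s in(((475,188),(614.5,122.7),(-56,-120),-1),((256,141),(614.5,-217),(-56,120),1)):
    P=ray("scene",*uv,150);v=P[:2]-h
    print(P,np.linalg.norm(v),(s*(np.arctan2(v[1],v[0])-np.arctan2(a0[1],a0[0])))%(2*np.pi))
s=read_state();print(s['clock'],np.abs(s['qvel']).max(),s['wrist_force'])
print(job_done())
E
```

```text
clock: 18.75
tcp_pos: [491.6, -266.7, 241.0]
orientation: [[-0.036, -0.999, -0.0], [-0.999, 0.036, 0.0], [-0.0, 0.0, -1.0]]
wrist_force: [0.0, -0.1, -0.1]
grip_width: 85.5
[496.47695866 173.091698   150.        ] 128.33067254304603 1.5377029385519378
[ 504.91760583 -258.05209162  150.        ] 117.0195510961008 1.492609326688294
18.75 0.0019297237654774977 [ 0.01417598 -0.05302219 -0.10576366]
the job is handed in; nothing more can be done
None
```

Both doors are open at about a right angle, and I handed the job in at 18.75 s of the 62 s allowed. It reported no verdict.

- **Left door first:** I gripped its pull, drew it through the roof catch and swung it open. The right door was still shut when I went to it, so it was never pushed against the strip.
- **Right door second:** I gripped its pull and opened it the same way, then released it and lifted the gripper clear.
- **Final angles:** From the last scene picture, the left door reads about 1.54 rad and the right door about 1.49 rad. The limit is 1.2 rad.
- **At hand-in:** The arm was at rest about 90 mm above the pulls, with a wrist force of about 0.1 N. I did not measure the door speeds.

**Checks that disagreed:**
- **Right pull position:** In that picture, its distance from the hinge came out at 117 mm instead of 132 mm. I put that down to reading a small, partly hidden post. The arm's path while it held the pull gives about 1.5 rad, so the door still counts as open.
- **Gripper opening:** It showed about 10.5 mm on the 12 mm posts throughout.
- **Early wrist picture:** It was blurred by motion and put the pulls 6 mm off. I retook it with the arm still, and it agreed with the other two cameras.

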